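# Rebuild the incubator air filter on its post

### The arm

A 6-joint arm with a two-finger parallel gripper is mounted at the origin on the work surface. World frame = base frame: x ahead of the robot, y to its left, z up, the work surface at z = 0. Lengths are in m, angles in rad, forces in N, time in s.
With the tool pointing down it reaches from about 0.375 to 0.975 m from the base axis. Payload 3.8 kg.
Tool frame: the origin (TCP) lies midway between the tips of the shut fingers; the grasp point (between the pads) lies 19 mm behind it; z points along the fingers, y is the direction in which the jaws open and shut (so a half turn about z gives the same grasp; the last joint's range is limited). The gripper opens to 85 mm and grips with 20 to 120 N. Pads are 22 mm wide; open, the fingers measure 114 mm over their backs; the gripper's body (76 mm by 85 mm) begins 54 mm behind the grasp point. The pads swing forward as they close: fully open they stand 13 mm farther back than shut.
Start: joints at [1.178, 0.264, 1.604, -0, 1.274, -0.037], TCP at [0.235, 0.633, 0.231] pointing down, gripper open.
Joint ranges: [-2.63, 2.63], [-0.94, 2.18], [0.31, 2.57], [-1.31, 4.45], [0, 2.66], [-2.55, 2.55]. Speed limits (rad/s): [2.57, 2.57, 3.14, 3.14, 3.14, 3.14].

### API

Orientations are given as a rotation vector (axis times angle).
In Python, from workcell import readout, read_camera, camera_params, bot gives the robot as it stands.
- The arm moves only by the tool apply_moves, never from a script. Its argument "plan" is a list that holds one entry, the list of rows, each a list of 7 numbers: the shift along the tool's x, y, z each as a share of 1000 mm, from -1 to 1, then the turn, a rotation vector about the tool's x, y, z each as a share of pi rad, from -1 to 1, then the gripper command: -1 is fully open, 1 is shut, values between are in proportion. A call has exactly 8 rows; each row is the pose to reach, as a shift and turn from the pose commanded when the call began, along the tool's axes at that moment, turning the shorter way round; what a row does not reach only later rows make up. A row lasts 1/12 s, in which the tool goes at most 41.7 mm and 7.16 degrees, less where a joint would pass 70% of its speed; a pose out of reach is approached as far as the arm can. A call with a number of a shift or a turn outside -1 to 1 is refused whole. A call with a gripper value outside its range is refused whole. The fingers move at their own pace and stop on an object; "force" is the grip in N (left out, the last holds). Time passes only in rows, so rows that repeat a pose let the fingers close, or fill a call up. It gives the time, the measured TCP pose, the force and the opening at its end, in the units of the state.
- readout.read_state(): the state, without advancing time (a new reading comes with each control period).
- read_camera(name): name is "side" or "top" or "wrist"; returns the picture (420x560x3 uint8, red, green, blue); there is no depth.
- camera_params(name): a dict with "fovy" (degrees; the focal length in pixels is half the picture's height over the tangent of half this angle, whatever the lens; pixels are square), "cx", "cy" (the principal point, pixels), "k1" (the pictures are not rectified: a ray, as slopes to the right and down, at radius r is drawn at 1 + k1 r^2 times it, then the intrinsics apply), "rvec" (rotation vector, rad) and "tvec" (3), from world to camera coordinates, as OpenCV has them; the wrist camera has in their place "hand_eye" (4x4, takes a point from camera to tool coordinates, whose origin is the TCP and whose axes are the flange's). Camera axes: x right, y down, z forward; pixel columns grow to the right and rows downward; lengths in m; the calibration is good to about 2 mm. A picture is of the moment at which its call begins: read the wrist's pose just before it. camera_params takes no time and is no camera call.
- bot.finish_job(): hands the job in, once; it reports no verdict.
The state is a dict: "time": time; "q": joint angles; "joint_vel": joint speeds; "joint_torque": joint torques, N m; "tool_pos": TCP position; "tcp_rot": TCP orientation; "wrist_force": force on the tool from outside, world axes, zero at the start; "torque": the same for the moment, N m; "width": opening from 0.0 (shut) to 1.0 (fully open).
Only numpy, scipy, OpenCV 4.12 (cv2) and the standard library are available. Lean on these libraries where they do the work, as an engineer would, in place of code of your own. Each camera call takes 0.05 s, during which the arm holds its last target.

### The job

Rebuild the incubator's air filter unit on the post of its white base: first the perforated aluminium filter support, then the blue spacer, then the yellow clamp ring, and last the red cap with its knob up. Lower each one until it lies flat on the one below before letting go, rather than letting it fall down the post, and take them in that order. Leave the petri dishes, the spent filter cartridge, the old grey ring and the screwdriver where they are, and let go of everything at the end.

Things in the scene. Friction and masses are not known exactly. Their poses are not given: they have to be found in the camera images.
- base: White base of the incubator air filter unit, fixed to the bench: flange 110 dia x 12 high, on it a white pedestal 44 dia whose top is 40 above the bench, on it an upright steel post 16 dia, top 100 above the bench (last 5 mm tapering to 9 dia). Origin: centre of the underside, on the bench, under the post; z up along the post.
- seat (a point): Centre of the pedestal's flat top, on the post's axis, 40 above the bench; z up. The first layer lies here.
- post_tip (a point): Top centre of the post, 100 above the bench.
- support: Filter support: bright aluminium ring with rows of small black perforations on top, 62 outer dia, 20 dia through bore, 16 high, about 0.12 kg, lying flat on the bench. Origin: centre of its underside, z up along the bore.
- spacer: Spacer: plain blue plastic ring, 62 outer dia, 20 dia through bore, 18 high, about 0.06 kg, lying flat on the bench. Origin: centre of its underside, z up along the bore.
- clamp_ring: Clamp ring: yellow plastic ring with three dark screw heads on top, 62 outer dia, 20 dia through bore, 16 high, about 0.08 kg, lying flat on the bench. Origin: centre of its underside, z up along the bore.
- cap: Cap, about 0.11 kg: red disc 62 dia x 24 high with a black upright knob 34 dia x 30 high on top (54 in all); underneath a blind bore 20 dia, 18 deep. Standing on the bench, bore down, knob up. A loose push-on fit, no thread. Origin: centre of its underside, z up.
- dishes: Bystander: stack of three clear petri dishes, 90 dia x 40 high (mm). Origin: centre of its underside.
- old_cartridge: Bystander: spent beige pleated filter cartridge with grey ends, 70 dia x 76 high, not part of the job (mm). Origin: centre of its underside.
- old_ring: Bystander: old grey thin ring, 56 outer dia x 8 high, 34 bore: discarded, not part of the job (mm). Origin: centre of its underside.
- screwdriver: Bystander: screwdriver with red handle (handle towards -x), 200 long x 26 dia, lying along its x (mm). Origin: on the bench under the middle of its length.
Things that resemble listed ones, but are neither listed nor needed, are in the scene too. Of the things that look like the support, the middle-sized one is meant. Of the things that look like the cap, the smaller one is meant.

How it is judged:
On the way, in this order (a step that is already met when the one before it is completed fails the run):
1. filter support fully down on the pedestal and let go (horizontal distance between support and seat below 0.005 m and z of support in the frame of seat between -0.003 and 0.003 m and angle between support's own z axis and vertical below 0.1 rad and contact force between the fingers and support below 0.1 N), for 0.2 s.
2. spacer down on the support and let go (horizontal distance between each of support, spacer and seat below 0.005 m and z of support in the frame of seat between -0.003 and 0.003 m and angle between each of support, spacer's own z axis and vertical below 0.1 rad and z of spacer in the frame of seat between 0.013 and 0.019 m and contact force between the fingers and spacer below 0.1 N), for 0.2 s.
3. clamp ring down on the spacer and let go (horizontal distance between each of support, spacer, clamp_ring and seat below 0.005 m and z of support in the frame of seat between -0.003 and 0.003 m and angle between each of support, spacer, clamp_ring's own z axis and vertical below 0.1 rad and z of spacer in the frame of seat between 0.013 and 0.019 m and z of clamp_ring in the frame of seat between 0.031 and 0.037 m and contact force between the fingers and clamp_ring below 0.1 N), for 0.2 s.
4. red cap down on the clamp ring and let go (horizontal distance between each of support, spacer, clamp_ring, cap and seat below 0.005 m and z of support in the frame of seat between -0.003 and 0.003 m and angle between each of support, spacer, clamp_ring, cap's own z axis and vertical below 0.1 rad and z of spacer in the frame of seat between 0.013 and 0.019 m and z of clamp_ring in the frame of seat between 0.031 and 0.037 m and z of cap in the frame of seat between 0.047 and 0.053 m and contact force between the fingers and cap below 0.1 N), for 0.2 s.
At the end, for the whole second after the job is handed in: Support, spacer, clamp ring and cap are on the post in this order from the bottom, each within 5 mm of the post's axis, within 3 mm of its proper height (undersides 0, 16, 34 and 50 mm above the pedestal's top), level within 0.1 rad, knob up, at rest (horizontal distance between each of support, spacer, clamp_ring, cap and seat below 0.005 m and z of support in the frame of seat between -0.003 and 0.003 m and angle between each of support, spacer, clamp_ring, cap's own z axis and vertical below 0.1 rad and z of spacer in the frame of seat between 0.013 and 0.019 m and z of clamp_ring in the frame of seat between 0.031 and 0.037 m and z of cap in the frame of seat between 0.047 and 0.053 m and linear speed of each of support, spacer, clamp_ring, cap below 0.02 m/s); the robot touches nothing.
It fails at once if dishes, spent cartridge, old ring or screwdriver pushed more than 40 mm or tipped over (distance of any of dishes, old_cartridge, old_ring, screwdriver from where it was at the start of the episode above 0.04 m or angle between any of dishes, old_cartridge, old_ring's own z axis and vertical above 0.5 rad).
It fails at once if a part let fall down the post (let go more than about 10 mm above its seat) instead of being lowered ((horizontal distance between support and seat below 0.03 m and linear speed of support above 0.5 m/s and contact force between the fingers and support below 0.1 N) or (horizontal distance between spacer and seat below 0.03 m and linear speed of spacer above 0.5 m/s and contact force between the fingers and spacer below 0.1 N) or (horizontal distance between clamp_ring and seat below 0.03 m and linear speed of clamp_ring above 0.5 m/s and contact force between the fingers and clamp_ring below 0.1 N) or (horizontal distance between cap and seat below 0.03 m and linear speed of cap above 0.5 m/s and contact force between the fingers and cap below 0.1 N)).
It also fails if it takes over 72 s, if anything falls off the work surface, if the arm or the gripper's body presses on something with over 40 N, if the wrist force passes 120 N, or if a joint passes its speed limit or range.

## Working session

There is one attempt and no reset: what is moved stays moved. The work goes in short steps, Python scripts to look and compute and a tool call to move; the robot and the scene stay as the last step left them, time stands still between calls to the robot, and variables do not carry over. Pictures are saved under pics/ and viewed, and the job is handed in when it is done.

Besides the shell and the picture viewer there is one more tool, called after "Request:" as name([rows], argument=value, ...), one row to a line, values as JSON. apply_moves: Moves the arm, as the interface text tells. Shift numbers are shares of 1000 mm and turn numbers shares of pi rad, none past 1 either way. Its arguments: {"type":"object","properties":{"plan":{"type":"array","items":{"type":"array","items":{"type":"array","items":{"type":"number","minimum":-1,"maximum":1}}}},"force":{"type":"number"}},"required":["plan"]}

```bash
ls; mkdir -p pics; python3 - <<'E'
from workcell import readout, read_camera, camera_params, bot
import cv2
for n in ["side","top","wrist"]:
    s=readout.read_state()
    im=read_camera(n); cv2.imwrite(f"pics/{n}0.png",im[:,:,::-1]); print(n,camera_params(n))
print(s)
E
```

```text
pics
side {'fovy': 52.838067055880245, 'cx': 278.4145366056776, 'cy': 200.84121887872897, 'k1': -0.07989647573660538, 'rvec': array([ 2.0290121 , -0.59503159,  0.32745318]), 'tvec': array([-0.39248689,  0.20953071,  0.96692469])}
top {'fovy': 45.69348662572505, 'cx': 278.64957587342815, 'cy': 211.9010350098106, 'k1': -0.0761868449695688, 'rvec': array([ 2.16135057, -2.20027008,  0.08350775]), 'tvec': array([0.0280835 , 0.48131914, 1.32599465])}
wrist {'fovy': 66.9827507689513, 'cx': 282.10262784316404, 'cy': 208.1012727443266, 'k1': -0.05893393703277522, 'hand_eye': array([[-1.80469240e-04, -9.59837366e-01, -2.80556942e-01,
         7.12384354e-02],
       [ 9.99998310e-01,  3.40040258e-04, -1.80659326e-03,
        -8.14827831e-05],
       [ 1.82943637e-03, -2.80556794e-01,  9.59835683e-01,
        -1.43181872e-01],
       [ 0.00000000e+00,  0.00000000e+00,  0.00000000e+00,
         1.00000000e+00]])}
{'time': 0.1, 'q': array([ 1.17809188e+00,  2.64703080e-01,  1.60527845e+00, -4.30801243e-06,
        1.27370496e+00, -3.69306835e-02]), 'joint_vel': array([-2.16174554e-05, -2.47184457e-03, -3.39948294e-03,  4.02105684e-04,
       -8.14478915e-04, -5.91935950e-04]), 'joint_torque': array([ 5.14052442e-05, -5.16710365e+01, -3.68586588e+01,  1.50485585e-04,
        6.39324731e-03, -5.81306182e-06]), 'tool_pos': array([0.23487434, 0.63209047, 0.23004736]), 'tcp_rot': array([-0.55582492, -3.09158111,  0.00321432]), 'wrist_force': array([-0.27352189, -0.83529319,  0.25361394]), 'torque': array([-0.03570972,  0.03335693, -0.02251735]), 'width': 1.0013362177502176}
```

View pics/top0.png

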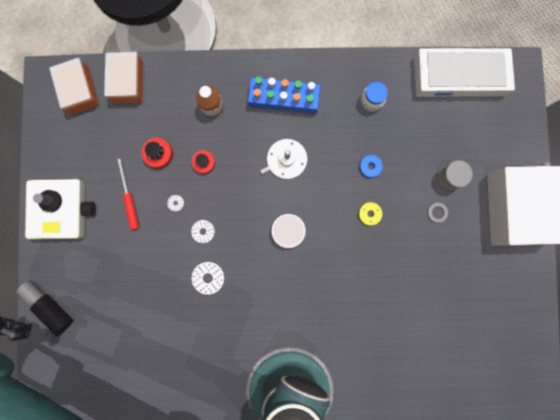

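View pics/side0.png

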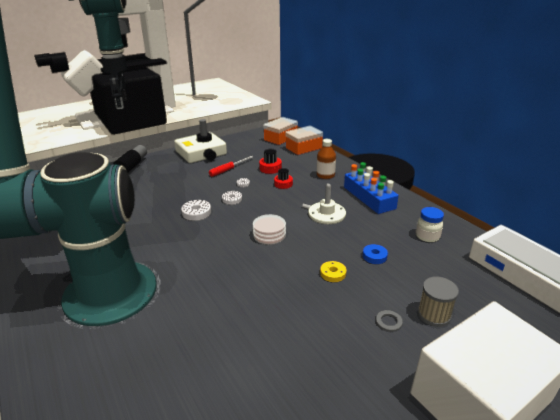

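View pics/wrist0.png

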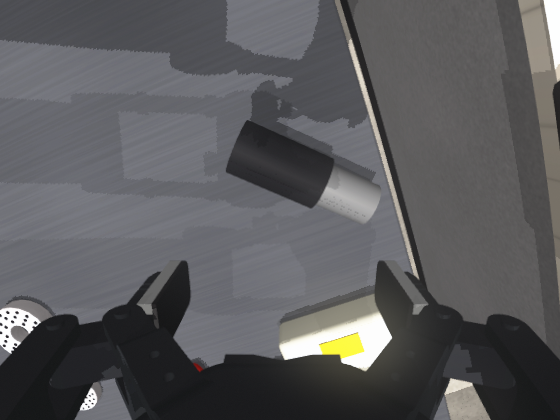

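```bash
cat > h.py <<'E'
from workcell import readout, read_camera, camera_params, bot
import cv2, numpy as np
from scipy.spatial.transform import Rotation as R
def K(p):
    f=210/np.tan(np.radians(p['fovy'])/2)
    return np.array([[f,0,p['cx']],[0,f,p['cy']],[0,0,1]]), np.array([p['k1'],0,0,0.])
def campose(n,st=None):
    p=camera_params(n)
    if n!='wrist':
        Rm=R.from_rotvec(p['rvec']).as_matrix(); return p,Rm.T,-Rm.T@p['tvec']
    T=np.eye(4);T[:3,:3]=R.from_rotvec(st['tcp_rot']).as_matrix();T[:3,3]=st['tool_pos']
    H=T@p['hand_eye']; return p,H[:3,:3],H[:3,3]
def unproj(n,uv,z,st=None):
    p,A,c=campose(n,st);k,d=K(p)
    u=cv2.undistortPoints(np.array(uv,float).reshape(-1,1,2),k,d).reshape(-1,2)
    ray=np.c_[u,np.ones(len(u))]@A.T
    return c+ray*((z-c[2])/ray[:,2])[:,None]
def proj(n,X,st=None):
    p,A,c=campose(n,st);k,d=K(p)
    X=np.array(X,float).reshape(-1,3)
    return cv2.projectPoints(X,cv2.Rodrigues(A.T)[0],-A.T@c,k,d)[0].reshape(-1,2)
def circ(n,im,pts,r,z,st=None,col=(0,255,0)):
    a=np.linspace(0,2*np.pi,73)
    for x,y in pts:
        q=proj(n,np.c_[x+r*np.cos(a),y+r*np.sin(a),np.full(73,z)],st)
        cv2.polylines(im,[np.round(q*16).astype(np.int32)],True,col,1,cv2.LINE_AA,4)
def snap(n,name=None):
    st=readout.read_state(); im=np.ascontiguousarray(read_camera(n)[:,:,::-1])
    if name: cv2.imwrite(f'pics/{name}.png',im)
    return st,im
def delta(st,pos):  # world target -> tool-frame shift
    return R.from_rotvec(st['tcp_rot']).inv().apply(np.array(pos)-st['tool_pos'])
E
python3 - <<'E'
from h import *
im=cv2.imread('pics/top0.png')
hsv=cv2.cvtColor(im,cv2.COLOR_BGR2HSV)
for name,uv,z in [('supS',(175,203),.016),('supM',(203,231),.016),('supL',(208,278),.016),('spacer',(371,166),.018),('clamp',(370,213),.016),('capBig',(156,152),.024),('cap',(203,161),.024),('post',(287,154),.1),('flange',(287,158),.012),('dishes',(289,231),.04),('cart',(457,174),.076),('oldring',(438,212),.008),('driver',(128,195),.01)]:
    print(name,unproj('top',uv,z)[0].round(3))
big=cv2.resize(im[120:320,130:400],None,fx=2.9,fy=2.9,interpolation=cv2.INTER_CUBIC);cv2.imwrite('pics/topcrop.png',big)
st=readout.read_state();print(R.from_rotvec(st['tcp_rot']).as_matrix().round(3))
E
```

```text
supS [0.511 0.301 0.016]
supM [0.434 0.225 0.016]
supL [0.307 0.212 0.016]
spacer [ 0.603 -0.235  0.018]
clamp [ 0.475 -0.228  0.016]
capBig [0.651 0.351 0.024]
cap [0.624 0.223 0.024]
post [ 0.624 -0.005  0.1  ]
flange [ 0.63  -0.006  0.012]
dishes [ 0.429 -0.007  0.04 ]
cart [ 0.569 -0.45   0.076]
oldring [ 0.474 -0.417  0.008]
driver [0.536 0.432 0.01 ]
[[-0.937  0.348 -0.001]
 [ 0.348  0.937 -0.002]
 [ 0.    -0.002 -1.   ]]
```

View pics/topcrop.png

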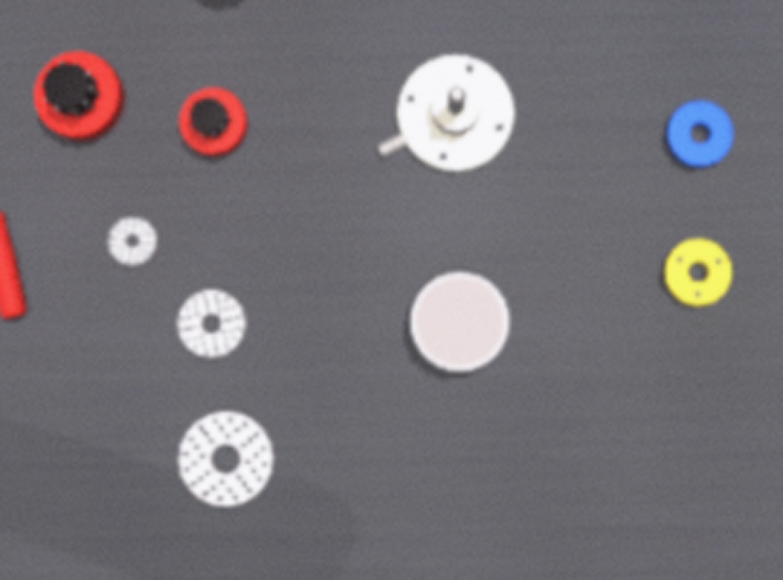

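Request:
apply_moves([
  [[-0.2,-0.19,0.05,0,0,-0.1133,-1],[-0.2,-0.19,0.05,0,0,-0.1133,-1],[-0.2,-0.19,0.05,0,0,-0.1133,-1],[-0.2,-0.19,0.05,0,0,-0.1133,-1],[-0.2,-0.19,0.05,0,0,-0.1133,-1],[-0.2,-0.19,0.05,0,0,-0.1133,-1],[-0.2,-0.19,0.05,0,0,-0.1133,-1],[-0.2,-0.19,0.05,0,0,-0.1133,-1]],
], force=40)

```text
time: 0.82
tool_pos: [0.3571, 0.3794, 0.1793]
tcp_rot: [-0.006, -3.14, 0.008]
wrist_force: [-0.1, 0.4, 0.5]
width: 1.0
```

Request:
apply_moves([
  [[-0.077,-0.155,0.03,0,0,0,-1],[-0.077,-0.155,0.03,0,0,0,-1],[-0.077,-0.155,0.03,0,0,0,-1],[-0.077,-0.155,0.03,0,0,0,-1],[-0.077,-0.155,0.03,0,0,0,-1],[-0.077,-0.155,0.03,0,0,0,-1],[-0.077,-0.155,0.03,0,0,0,-1],[-0.077,-0.155,0.03,0,0,0,-1]],
])

```text
time: 1.48
tool_pos: [0.4333, 0.2312, 0.1516]
tcp_rot: [-0.001, 3.141, 0.001]
wrist_force: [-0.6, -0.0, -0.3]
width: 0.996
```

```bash
python3 - <<'E'
from h import *
st,im=snap('wrist','w1'); print(st['tool_pos'],st['tcp_rot'],st['joint_vel'].round(3), st['wrist_force'].round(2))
E
```

```text
[0.43327069 0.23118185 0.1515694 ] [-9.37151328e-04  3.14149263e+00  1.40213922e-03] [ 0.014 -0.003 -0.002 -0.005  0.001 -0.006] [-0.61 -0.01 -0.31]
```

View pics/w1.png

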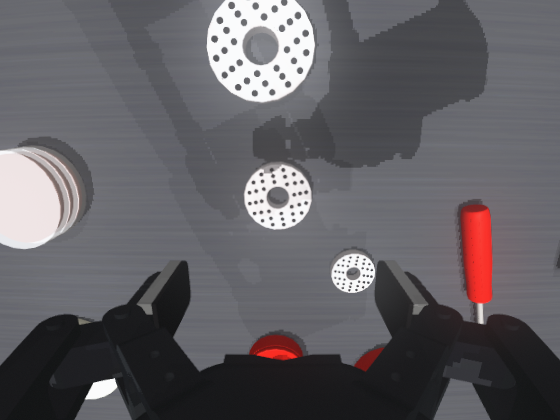

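```bash
cat >> h.py <<'E'
def mask_at(im,uv,f):
    m=f(im).astype(np.uint8)
    n,l,s,c=cv2.connectedComponentsWithStats(m)
    i=l[int(uv[1]),int(uv[0])]
    return (l==i).astype(np.uint8) if i else None
def fit(n,im,uv,f,r,z,st=None):
    """circle of radius r at height z: outer contour, robust LSQ with fixed r"""
    from scipy.optimize import least_squares
    m=mask_at(im,uv,f)
    c=max(cv2.findContours(m,cv2.RETR_EXTERNAL,cv2.CHAIN_APPROX_NONE)[0],key=len).reshape(-1,2)
    P=unproj(n,c,z,st)[:,:2]
    o=least_squares(lambda q:np.hypot(*(P-q[:2]).T)-q[2],[*P.mean(0),r],loss='soft_l1',f_scale=.0007)
    return o.x,m
E
python3 - <<'E'
from h import *
im=cv2.imread('pics/w1.png')
st=dict(tool_pos=np.array([0.43327069,0.23118185,0.1515694]),tcp_rot=np.array([-9.37e-4,3.14149,1.402e-3]))
f=lambda im: cv2.cvtColor(im,cv2.COLOR_BGR2GRAY)>150
x,m=fit('wrist',im,(258+5,206),f,.031,.016,st);print(x)
circ('wrist',im,[x[:2]],.031,.016,st);circ('wrist',im,[x[:2]],.010,.016,st)
print(proj('wrist',[*x[:2],.016],st),proj('wrist',st['tool_pos'],st))
cv2.imwrite('pics/w1o.png',cv2.resize(im[130:260,200:360],None,fx=4.5,fy=4.5,interpolation=cv2.INTER_CUBIC))
E
```

```text
[0.43328268 0.22643376 0.03026798]
[[277.36805456 197.48351198]] [[282.90217024 265.13864836]]
```

View pics/w1o.png

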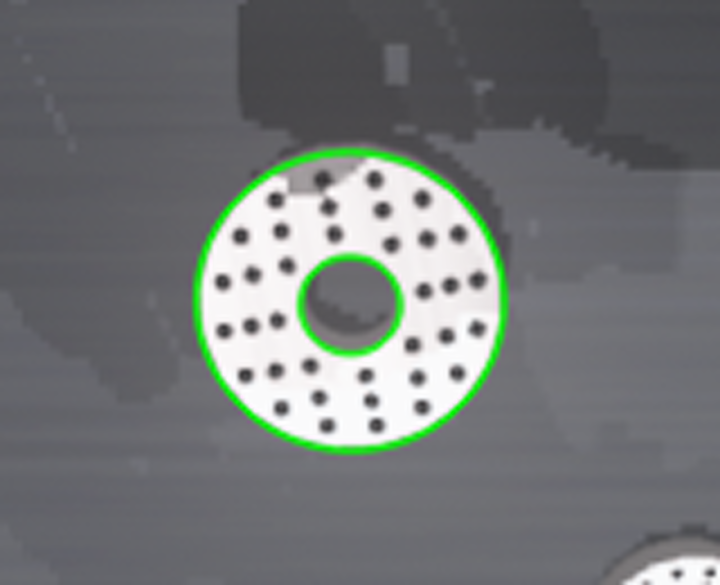

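Request:
apply_moves([
  [[0,-0.004,0.04,0,0,0,-1],[0,-0.004,0.08,0,0,0,-1],[0,-0.004,0.12,0,0,0,-1],[0,-0.004,0.14,0,0,0,-1],[0,-0.004,0.148,0,0,0,-1],[0,-0.004,0.152,0,0,0,-1],[0,-0.004,0.153,0,0,0,-1],[0,-0.004,0.153,0,0,0,0.0]],
])

```text
time: 2.2
tool_pos: [0.4348, 0.2273, -0.0003]
tcp_rot: [-0.002, 3.139, 0.002]
wrist_force: [-0.0, -0.3, -0.0]
width: 0.885
```

Request:
apply_moves([
  [[0,0,0,0,0,0,1],[0,0,0,0,0,0,1],[0,0,0,0,0,0,1],[0,0,0,0,0,0,1],[0,0,0,0,0,0,1],[0,0,0,0,0,0,1],[0,0,0,0,0,0,1],[0,0,0,0,0,0,1]],
])

```text
time: 2.87
tool_pos: [0.4353, 0.227, 0.001]
tcp_rot: [0.0, 3.138, 0.003]
wrist_force: [-1.7, 0.4, 6.0]
width: 0.709
```

Request:
apply_moves([
  [[0,0,-0.03,0,0,0,1],[0,0,-0.07,0,0,0,1],[-0.02,-0.02,-0.1,0,0,0,1],[-0.16,-0.139,-0.16,0,0,0,1],[-0.16,-0.139,-0.16,0,0,0,1],[-0.16,-0.139,-0.16,0,0,0,1],[-0.16,-0.139,-0.16,0,0,0,1],[-0.16,-0.139,-0.16,0,0,0,1]],
])

```text
time: 3.53
tool_pos: [0.5976, 0.0845, 0.1622]
tcp_rot: [0.002, 3.135, -0.0]
wrist_force: [1.0, 0.9, -1.3]
width: 0.707
```

Request:
apply_moves([
  [[-0.107,-0.093,0,0,0,0,1],[-0.107,-0.093,0,0,0,0,1],[-0.107,-0.093,0,0,0,0,1],[-0.107,-0.093,0,0,0,0,1],[-0.107,-0.093,0,0,0,0,1],[-0.107,-0.093,0,0,0,0,1],[-0.107,-0.093,0,0,0,0,1],[-0.107,-0.093,0,0,0,0,1]],
])

```text
time: 4.2
tool_pos: [0.6996, -0.005, 0.1587]
tcp_rot: [0.002, -3.141, -0.001]
wrist_force: [-0.3, 0.0, -0.5]
width: 0.706
```

```bash
python3 - <<'E'
from h import *
st,im=snap('wrist','w2'); print(repr(st['tool_pos']),repr(st['tcp_rot']),st['joint_vel'].round(3), st['wrist_force'].round(2),st['width'])
import pickle;pickle.dump(st,open('st2.pkl','wb'))
E
```

```text
array([ 0.69956426, -0.00499988,  0.15869711]) array([ 1.57396030e-03, -3.14131623e+00, -5.47835243e-04]) [ 0.006 -0.003  0.005 -0.001 -0.003 -0.003] [-0.33  0.02 -0.48] 0.7058708739670401
```

View pics/w2.png

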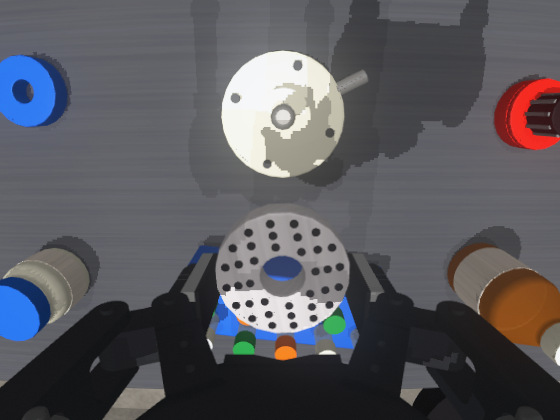

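```bash
python3 - <<'E'
from h import *
import pickle
im=cv2.imread('pics/w2.png');st=pickle.load(open('st2.pkl','rb'))
g=lambda t:(lambda im: cv2.cvtColor(im,cv2.COLOR_BGR2GRAY)>t)
hsv=cv2.cvtColor(im,cv2.COLOR_BGR2HSV)
f=lambda im:(cv2.cvtColor(im,cv2.COLOR_BGR2GRAY)>120)
x,m=fit('wrist',im,(250,80),f,.055,.012,st);print('flange',x)
zt=st['tool_pos'][2]+.015
x2,m2=fit('wrist',im,(245,265),f,.031,zt,st);print('ring',x2, x2[:2]-st['tool_pos'][:2])
print('tip',unproj('wrist',(283,117),.1,st),unproj('wrist',(283,117),.1,st)[0]-st['tool_pos'])
circ('wrist',im,[x[:2]],.055,.012,st);circ('wrist',im,[x[:2]],.008,.1-.005,st);circ('wrist',im,[x[:2]],.0045,.1,st,(0,0,255));circ('wrist',im,[x[:2]],.022,.04,st)
for r in(.031,.01):circ('wrist',im,[x2[:2]],r,zt,st,(255,0,0))
cv2.imwrite('pics/w2o.png',cv2.resize(im[30:340,180:400],None,fx=1.9,fy=1.9,interpolation=cv2.INTER_CUBIC))
cv2.imwrite('pics/w2p.png',cv2.resize(im[80:150,240:330],None,fx=8,fy=8,interpolation=cv2.INTER_CUBIC))
E
```

```text
flange [ 0.62826151 -0.00538407  0.05419454]
ring [ 0.69799122 -0.00537922  0.03043558] [-0.00157304 -0.00037934]
tip [[ 0.62885975 -0.00496243  0.1       ]] [-7.07045087e-02  3.74473306e-05 -5.86971114e-02]
```

View pics/w2o.png

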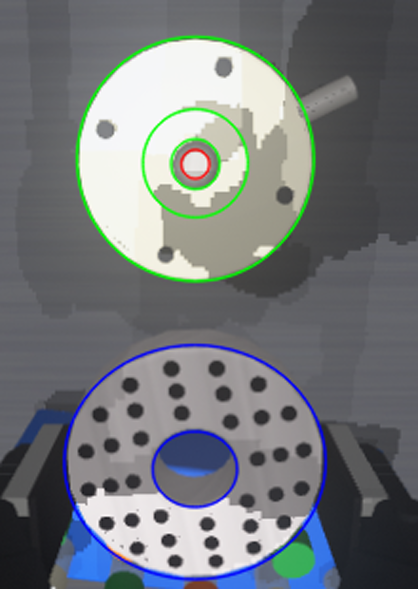

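View pics/w2p.png

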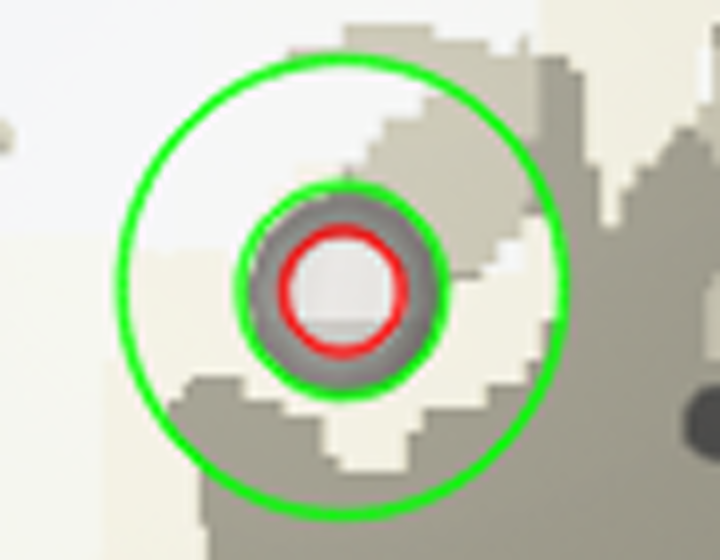

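Request:
apply_moves([
  [[0.0347,0,0,0,0,0,1],[0.0694,0,0,0,0,0,1],[0.0694,0,0,0,0,0,1],[0.0694,0,0.02,0,0,0,1],[0.0694,0,0.035,0,0,0,1],[0.0694,0,0.05,0,0,0,1],[0.0694,0,0.065,0,0,0,1],[0.0694,0,0.065,0,0,0,1]],
])

```text
time: 4.92
tool_pos: [0.6284, -0.0049, 0.0902]
tcp_rot: [0.002, -3.137, -0.001]
wrist_force: [-0.5, -0.0, -1.8]
width: 0.703
```

```bash
python3 - <<'E'
from h import *
st,im=snap('wrist','w3'); print(st['tool_pos'],st['tcp_rot'],st['wrist_force'].round(2),st['torque'].round(2))
E
```

```text
[ 0.62841528 -0.00488379  0.09020516] [ 2.24171227e-03 -3.13719243e+00 -5.71755167e-04] [-0.48 -0.01 -1.79] [ 0.   -0.09  0.01]
```

View pics/w3.png

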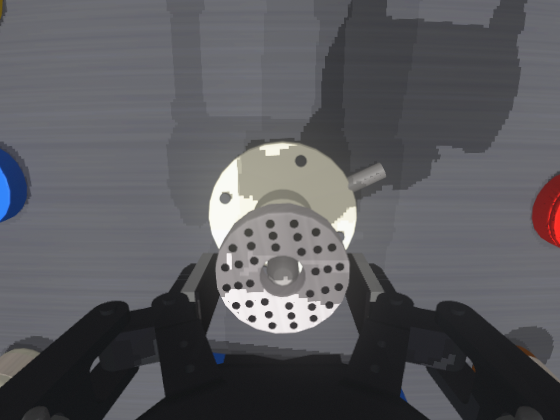

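Request:
apply_moves([
  [[-0.0012,0,0,0,0,0,1],[-0.0012,0,0.012,0,0,0,1],[-0.0012,0,0.024,0,0,0,1],[-0.0012,0,0.036,0,0,0,1],[-0.0012,0,0.043,0,0,0,1],[-0.0012,0,0.046,0,0,0,1],[-0.0012,0,0.047,0,0,0,1],[-0.0012,0,0.047,0,0,0,1]],
])

```text
time: 5.63
tool_pos: [0.6321, -0.006, 0.046]
tcp_rot: [0.0, -3.141, -0.0]
wrist_force: [-1.8, 0.8, -1.7]
width: 0.71
```

Request:
apply_moves([
  [[0.001,0,0.001,0,0,0,1],[0.001,0,0.002,0,0,0,1],[0.001,0,0.003,0,0,0,1],[0.001,0,0.003,0,0,0,1],[0.001,0,0.003,0,0,0,1],[0.001,0,0.003,0,0,0,1],[0.001,0,0.003,0,0,0,1],[0.001,0,0.003,0,0,0,1]],
])

```text
time: 6.3
tool_pos: [0.6314, -0.0061, 0.0434]
tcp_rot: [-0.0, 3.141, -0.0]
wrist_force: [-0.8, -0.7, -1.5]
width: 0.702
```

```bash
python3 - <<'E'
from h import *
st,im=snap('side','s3'); print(st['tool_pos'],st['tcp_rot'],st['wrist_force'].round(2),st['torque'].round(2))
q=proj('side',[.6284,-.0052,.06])[0].astype(int);print(q)
cv2.imwrite('pics/s3o.png',cv2.resize(im[q[1]-50:q[1]+60,q[0]-70:q[0]+70],None,fx=5,fy=5,interpolation=cv2.INTER_CUBIC))
E
```

```text
[ 0.63141673 -0.00606896  0.04340875] [-1.58168324e-04  3.14127003e+00 -1.14447453e-04] [-0.8  -0.73 -1.49] [ 0.07  0.04 -0.01]
[327 195]
```

View pics/s3o.png

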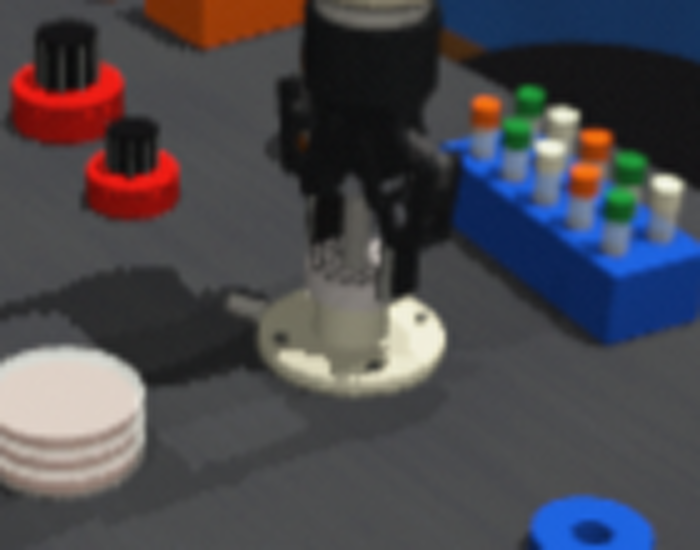

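Request:
apply_moves([
  [[0,0,0.001,0,0,0,1],[0,0,0.0015,0,0,0,1],[0,0,0.002,0,0,0,1],[0,0,0.0025,0,0,0,1],[0,0,0.003,0,0,0,1],[0,0,0.003,0,0,0,1],[0,0,0.003,0,0,0,1],[0,0,0.003,0,0,0,1]],
])

```text
time: 7.02
tool_pos: [0.6312, -0.006, 0.041]
tcp_rot: [0.0, -3.141, 0.0]
wrist_force: [-3.2, -0.0, 5.7]
width: 0.708
```

Request:
apply_moves([
  [[0,0,0,0,0,0,-1],[0,0,0,0,0,0,-1],[0,0,0,0,0,0,-1],[0,0,-0.01,0,0,0,-1],[0,0,-0.04,0,0,0,-1],[0,0,-0.08,0,0,0,-1],[0,0,-0.12,0,0,0,-1],[0,0,-0.12,0,0,0,-1]],
])

```text
time: 7.68
tool_pos: [0.6376, -0.0062, 0.1713]
tcp_rot: [-0.0, 3.125, -0.001]
wrist_force: [2.4, -0.0, 1.8]
width: 1.001
```

Request:
apply_moves([
  [[0.027,-0.23,0,0,0,0,-1],[0.027,-0.23,0,0,0,0,-1],[0.027,-0.23,0,0,0,0,-1],[0.027,-0.23,0,0,0,0,-1],[0.027,-0.23,0,0,0,0,-1],[0.027,-0.23,0,0,0,0,-1],[0.027,-0.23,0,0,0,0,-1],[0.027,-0.23,0,0,0,0,-1]],
])

```text
time: 8.35
tool_pos: [0.6041, -0.2376, 0.1607]
tcp_rot: [0.005, 3.141, 0.0]
wrist_force: [0.0, 0.4, 0.2]
width: 1.001
```

```bash
cat >> h.py <<'E'
import pickle
def overlay(im,cs,st,name,box,fx):
    for c,r,z,col in cs: circ('wrist',im,[c],r,z,st,col)
    y0,y1,x0,x1=box
    cv2.imwrite(f'pics/{name}.png',cv2.resize(im[y0:y1,x0:x1],None,fx=fx,fy=fx,interpolation=cv2.INTER_CUBIC))
E
python3 - <<'E'
from h import *
st,im=snap('wrist','w4'); print(st['tool_pos'],st['tcp_rot'],st['joint_vel'].round(3),st['wrist_force'].round(2))
pickle.dump(st,open('st4.pkl','wb'))
E
```

```text
[ 0.60411172 -0.23757897  0.16069171] [4.63720679e-03 3.14094326e+00 1.20168122e-04] [ 0.042 -0.006  0.015  0.014  0.004  0.003] [0.02 0.44 0.25]
```

View pics/w4.png

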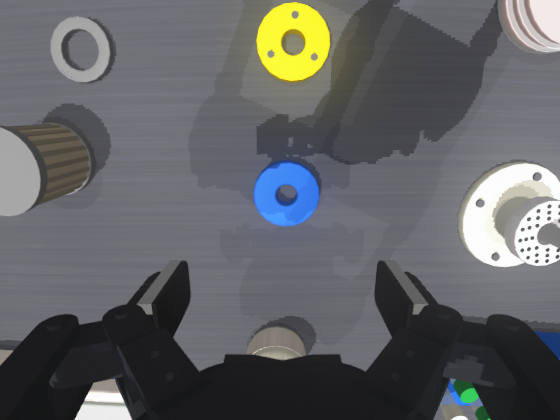

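```bash
python3 - <<'E'
from h import *
im=cv2.imread('pics/w4.png');st=pickle.load(open('st4.pkl','rb'))
hue=lambda a,b:(lambda im:(lambda h:(h[...,0]>=a)&(h[...,0]<=b)&(h[...,1]>120)&(h[...,2]>60))(cv2.cvtColor(im,cv2.COLOR_BGR2HSV)))
x,m=fit('wrist',im,(270,190),hue(95,125),.031,.018,st)
y,m=fit('wrist',im,(293,15+5),hue(18,35),.031,.016,st)
s=unproj('wrist',(547,236),.056,st)[0]
print(x,y,s, x[:2]-st['tool_pos'][:2])
overlay(im,[(x[:2],.031,.018,(0,255,0)),(x[:2],.01,.018,(0,255,0)),(y[:2],.031,.016,(0,0,255)),(y[:2],.01,.016,(0,0,255)),((.6284,-.0052),.031,.056,(255,0,0)),((.6284,-.0052),.0045,.1,(255,0,0))],st,'w4o',(0,300,230,560),2)
E
```

```text
[ 0.60258301 -0.23455747  0.03082961] [ 0.47350937 -0.22883162  0.03063855] [ 0.63126338 -0.00642295  0.056     ] [-0.00152871  0.00302149]
```

View pics/w4o.png

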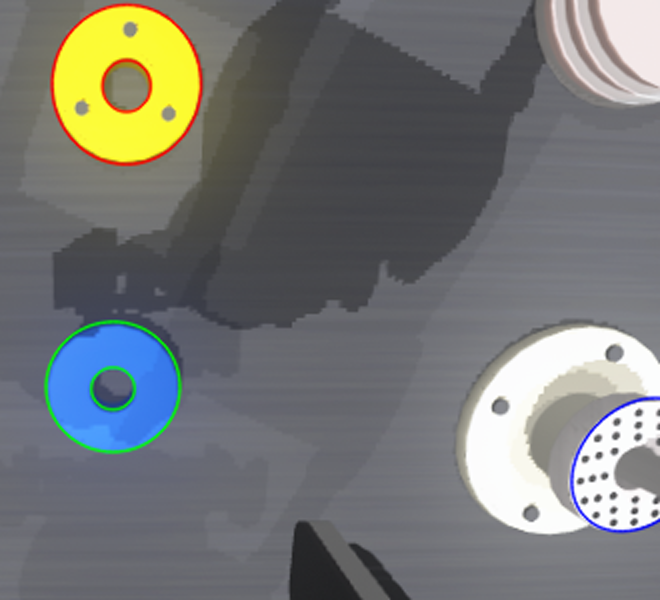

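Request:
apply_moves([
  [[0.0025,0.002,0.04,0,0,0,-1],[0.0025,0.002,0.08,0,0,0,-1],[0.0025,0.002,0.12,0,0,0,-1],[0.0025,0.002,0.144,0,0,0,-1],[0.0025,0.002,0.154,0,0,0,-1],[0.0025,0.002,0.158,0,0,0,-1],[0.0025,0.002,0.159,0,0,0,-1],[0.0025,0.002,0.159,0,0,0,0.0]],
])

```text
time: 9.07
tool_pos: [0.6037, -0.234, 0.0032]
tcp_rot: [-0.002, 3.139, -0.002]
wrist_force: [-0.0, -0.0, 0.2]
width: 0.886
```

Request:
apply_moves([
  [[0,0,0,0,0,0,1],[0,0,0,0,0,0,1],[0,0,0,0,0,0,1],[0,0,0,0,0,0,1],[0,0,0,0,0,0,1],[0,0,0,0,0,0,1],[0,0,0,0,0,0,1],[0,0,0,0,0,0,1]],
])

```text
time: 9.73
tool_pos: [0.6042, -0.2347, 0.0047]
tcp_rot: [0.0, 3.137, -0.002]
wrist_force: [-1.1, 0.9, 6.6]
width: 0.704
```

Request:
apply_moves([
  [[0,0,-0.03,0,0,0,1],[0,0,-0.07,0,0,0,1],[0,0,-0.11,0,0,0,1],[-0.06,0.12,-0.165,0,0,0,1],[-0.06,0.12,-0.165,0,0,0,1],[-0.06,0.12,-0.165,0,0,0,1],[-0.06,0.12,-0.165,0,0,0,1],[-0.06,0.12,-0.165,0,0,0,1]],
])

```text
time: 10.4
tool_pos: [0.666, -0.1105, 0.1717]
tcp_rot: [-0.006, 3.132, -0.0]
wrist_force: [-0.5, -0.4, -0.4]
width: 0.706
```

Request:
apply_moves([
  [[-0.035,0.109,0,0,0,0,1],[-0.035,0.109,0,0,0,0,1],[-0.035,0.109,0,0,0,0,1],[-0.035,0.109,0,0,0,0,1],[-0.035,0.109,0,0,0,0,1],[-0.035,0.109,0,0,0,0,1],[-0.035,0.109,0,0,0,0,1],[-0.035,0.109,0,0,0,0,1]],
])

```text
time: 11.07
tool_pos: [0.6964, -0.0067, 0.1664]
tcp_rot: [-0.003, -3.142, 0.001]
wrist_force: [0.2, -0.3, -1.4]
width: 0.704
```

```bash
cat >> h.py <<'E'
hue=lambda a,b,s=120:(lambda im:(lambda h:(h[...,0]>=a)&(h[...,0]<=b)&(h[...,1]>s)&(h[...,2]>40))(cv2.cvtColor(im,cv2.COLOR_BGR2HSV)))
E
python3 - <<'E'
from h import *
st,im=snap('wrist','w5'); print(st['tool_pos'],st['tcp_rot'],st['joint_vel'].round(3),st['wrist_force'].round(2))
pickle.dump(st,open('st5.pkl','wb'))
zt=st['tool_pos'][2]+.0133
x,m=fit('wrist',im,(250,255),hue(95,125),.031,zt,st)
p=np.array([.6284,-.0052])
print(x,x[:2]-st['tool_pos'][:2],'move',p-x[:2])
overlay(im,[(x[:2],.031,zt,(0,255,0)),(x[:2],.01,zt,(0,255,0)),(p,.031,.056,(255,0,0)),(p,.0045,.1,(0,0,255)),(p,.055,.012,(0,255,0))],st,'w5o',(20,340,180,400),1.8)
E
```

```text
[ 0.69639604 -0.00672201  0.16642473] [-2.65671995e-03 -3.14152905e+00  6.63822409e-04] [-0.     0.001 -0.002  0.002 -0.001  0.003] [ 0.2  -0.27 -1.44]
[ 0.69696744 -0.00588426  0.03432442] [0.0005714  0.00083775] move [-0.06856744  0.00068426]
```

View pics/w5o.png

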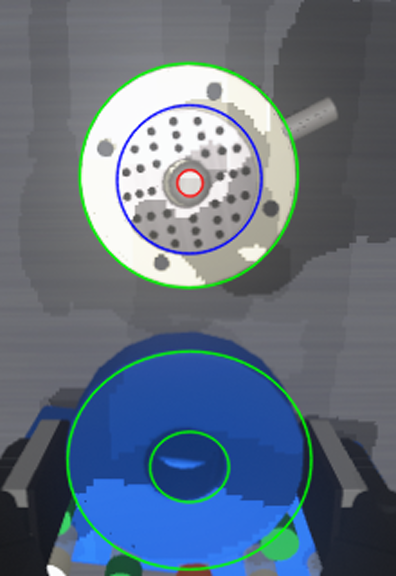

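```bash
python3 - <<'E'
from h import *
im=cv2.imread('pics/w5.png');st=pickle.load(open('st5.pkl','rb'))
b=cv2.resize(im[190:350,200:370],None,fx=4,fy=4,interpolation=cv2.INTER_CUBIC)
b=np.clip(b.astype(float)*1.8,0,255).astype(np.uint8)
cv2.imwrite('pics/w5z.png',b)
E
```

```text
(no output)
```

View pics/w5z.png

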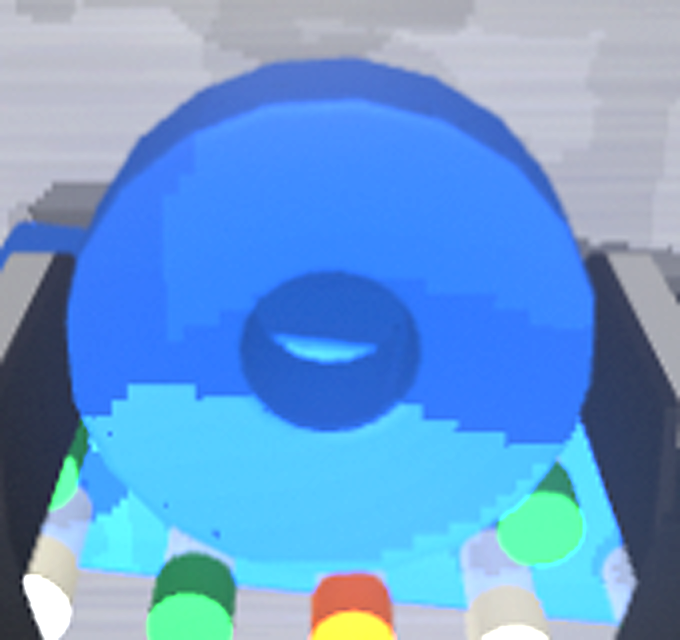

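```bash
python3 - <<'E'
from h import *
st=pickle.load(open('st5.pkl','rb'))
for t in(.011,.0133):
  for uv in [(282.6,277.6),(282.75,190+332.5/4)]:
    x=unproj('wrist',uv,st['tool_pos'][2]+t,st)[0];print(t,x,[.6284,-.0052]-x[:2],x-st['tool_pos'])
E
```

```text
0.011 [ 0.69731656 -0.00687075  0.17742473] [-0.06891656  0.00167075] [ 0.00092052 -0.00014875  0.011     ]
0.011 [ 0.6949998  -0.00679812  0.17742473] [-0.0665998   0.00159812] [-1.39623571e-03 -7.61163562e-05  1.10000000e-02]
0.0133 [ 0.69606032 -0.00686836  0.17972473] [-0.06766032  0.00166836] [-0.00033572 -0.00014635  0.0133    ]
0.0133 [ 0.69378388 -0.00679699  0.17972473] [-0.06538388  0.00159699] [-2.61216186e-03 -7.49836748e-05  1.33000000e-02]
```

```bash
cat >> h.py <<'E'
def ext(c,r,z,st):
    a=np.linspace(0,2*np.pi,361)
    q=proj('wrist',np.c_[c[0]+r*np.cos(a),c[1]+r*np.sin(a),np.full(361,z)],st)
    return np.array([q[:,0].min(),q[:,0].max(),q[:,1].min(),q[:,1].max()])
def fitext(o,b,st,t0=.013):
    """o,b: l,r,top,bottom extents of outer and bore (nan = unknown)"""
    from scipy.optimize import least_squares
    o=np.array(o,float);b=np.array(b,float)
    def res(p):
        r=np.r_[ext(p[:2],.031-p[3],st['tool_pos'][2]+p[2],st)-o,ext(p[:2],.010+p[3],st['tool_pos'][2]+p[2],st)-b]
        return np.r_[r[~np.isnan(r)],(p[2]-t0)/.002]
    s=least_squares(res,[*st['tool_pos'][:2],t0,.0005],x_scale=[.001]*4)
    return s.x, s.fun
E
python3 - <<'E'
from h import *
st=pickle.load(open('st5.pkl','rb'))
f=lambda v:[200+v[0]/4,200+v[1]/4,190+v[2]/4,190+v[3]/4]
x,r=fitext(f([68,594,100,np.nan]),f([241,420,270,431]),st)
print(x,r.round(1),x[:2]-st['tool_pos'][:2],np.array([.6284,-.0052])-x[:2])
E
```

```text
[ 6.97163832e-01 -6.83524208e-03  1.17203794e-02  4.43024422e-04] [-0.3  0.2  0.1 -0.1  0.3 -0.1  0.  -0.6] [ 0.00076779 -0.00011324] [-0.06876383  0.00163524]
```

Request:
apply_moves([
  [[0.034,0.0016,0,0,0,0,1],[0.0678,0.0016,0,0,0,0,1],[0.0678,0.0016,0,0,0,0,1],[0.0678,0.0016,0.02,0,0,0,1],[0.0678,0.0016,0.035,0,0,0,1],[0.0678,0.0016,0.05,0,0,0,1],[0.0678,0.0016,0.066,0,0,0,1],[0.0678,0.0016,0.068,0,0,0,1]],
])

```text
time: 11.78
tool_pos: [0.6267, -0.0043, 0.0952]
tcp_rot: [-0.002, -3.137, -0.0]
wrist_force: [-0.1, -0.8, -1.8]
width: 0.704
```

```bash
python3 - <<'E'
from h import *
st,im=snap('wrist','w6'); print(st['tool_pos'],st['tcp_rot'],st['wrist_force'].round(2),st['torque'].round(2))
b=cv2.resize(im[170:350,190:380],None,fx=3.3,fy=3.3,interpolation=cv2.INTER_CUBIC)
cv2.imwrite('pics/w6z.png',b)
E
```

```text
[ 0.62669522 -0.00430004  0.09520769] [-1.73897851e-03 -3.13683743e+00 -6.10148891e-05] [-0.14 -0.8  -1.77] [-0.08 -0.09  0.01]
```

View pics/w6z.png

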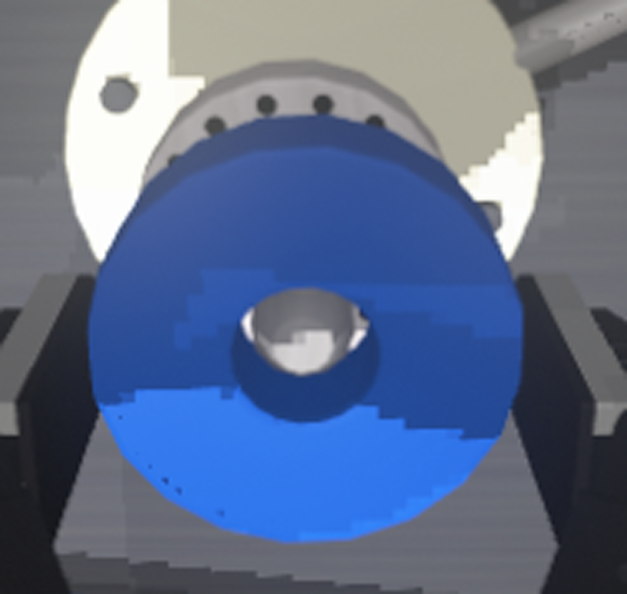

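Request:
apply_moves([
  [[-0.0005,0,0,0,0,0,1],[-0.0005,0,0.01,0,0,0,1],[-0.0005,0,0.02,0,0,0,1],[-0.0005,0,0.028,0,0,0,1],[-0.0005,0,0.031,0,0,0,1],[-0.0005,0,0.033,0,0,0,1],[-0.0005,0,0.034,0,0,0,1],[-0.0005,0,0.034,0,0,0,1]],
])

```text
time: 12.5
tool_pos: [0.6296, -0.0033, 0.0641]
tcp_rot: [0.0, -3.142, -0.0]
wrist_force: [0.6, 0.2, -0.3]
width: 0.701
```

Request:
apply_moves([
  [[0,0,0.001,0,0,0,1],[0,0,0.0015,0,0,0,1],[0,0,0.002,0,0,0,1],[0,0,0.0025,0,0,0,1],[0,0,0.003,0,0,0,1],[0,0,0.003,0,0,0,1],[0,0,0.003,0,0,0,1],[0,0,0.003,0,0,0,1]],
])

```text
time: 13.17
tool_pos: [0.6295, -0.0034, 0.0613]
tcp_rot: [-0.0, 3.141, -0.0]
wrist_force: [-0.2, 0.4, -0.3]
width: 0.702
```

Request:
apply_moves([
  [[0,-0.001,0.0005,0,0,0,1],[0,-0.001,0.001,0,0,0,1],[0,-0.001,0.0015,0,0,0,1],[0,-0.001,0.002,0,0,0,1],[0,-0.001,0.0025,0,0,0,1],[0,-0.001,0.003,0,0,0,1],[0,-0.001,0.003,0,0,0,1],[0,-0.001,0.003,0,0,0,1]],
])

```text
time: 13.83
tool_pos: [0.6297, -0.0045, 0.0607]
tcp_rot: [-0.0, 3.141, -0.0]
wrist_force: [-5.4, 0.2, 12.2]
width: 0.704
```

Request:
apply_moves([
  [[0,0,-0.002,0,0,0,-1],[0,0,-0.002,0,0,0,-1],[0,0,-0.002,0,0,0,-1],[0,0,-0.01,0,0,0,-1],[0,0,-0.035,0,0,0,-1],[0,0,-0.07,0,0,0,-1],[0,0,-0.1,0,0,0,-1],[0,0,-0.1,0,0,0,-1]],
])

```text
time: 14.5
tool_pos: [0.6344, -0.0046, 0.1665]
tcp_rot: [-0.0, 3.129, -0.001]
wrist_force: [0.6, -1.0, 1.2]
width: 1.003
```

Request:
apply_moves([
  [[0.156,-0.2245,0,0,0,0,-1],[0.156,-0.2245,0,0,0,0,-1],[0.156,-0.2245,0,0,0,0,-1],[0.156,-0.2245,0,0,0,0,-1],[0.156,-0.2245,0,0,0,0,-1],[0.156,-0.2245,0,0,0,0,-1],[0.156,-0.2245,0,0,0,0,-1],[0.156,-0.2245,0,0,0,0,-1]],
])

```text
time: 15.17
tool_pos: [0.4708, -0.2323, 0.1584]
tcp_rot: [-0.007, -3.141, 0.002]
wrist_force: [0.0, -0.4, -0.1]
width: 1.001
```

```bash
python3 - <<'E'
from h import *
st,im=snap('wrist','w7'); print(st['tool_pos'],st['tcp_rot'],st['joint_vel'].round(3),st['wrist_force'].round(2))
pickle.dump(st,open('st7.pkl','wb'))
u=proj('wrist',[.4735,-.2288,.016],st)[0]
y,m=fit('wrist',im,(u[0]-20,u[1]),hue(18,35),.031,.016,st)
print(y,y[:2]-st['tool_pos'][:2])
p=(.6284,-.0052)
overlay(im,[(y[:2],.031,.016,(0,0,255)),(y[:2],.01,.016,(0,0,255)),(p,.031,.074,(0,255,0)),(p,.01,.074,(0,255,0))],st,'w7o',(0,420,0,560),1.4)
E
```

```text
[ 0.4708408  -0.23228806  0.15837505] [-6.60117246e-03 -3.14051094e+00  2.29550282e-03] [ 0.063  0.017 -0.017  0.052 -0.008  0.061] [ 0.01 -0.42 -0.09]
[ 0.47224171 -0.22866702  0.03086462] [0.00140091 0.00362104]
```

View pics/w7o.png

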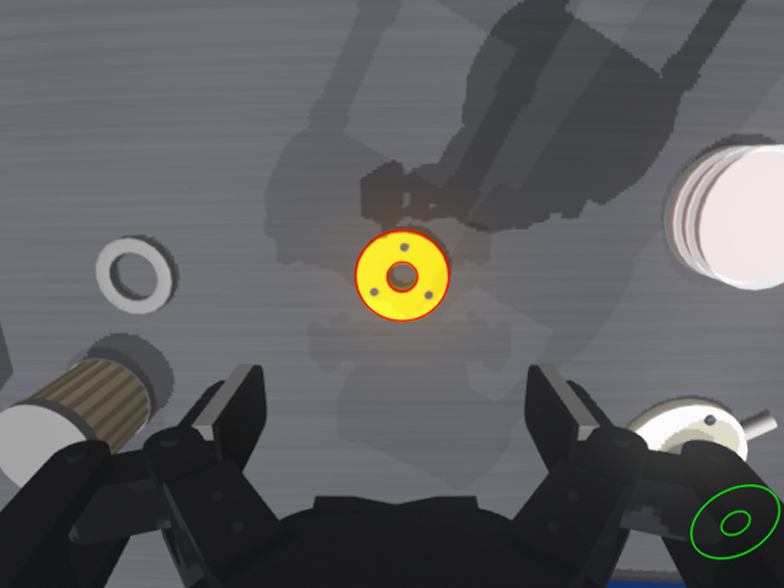

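Request:
apply_moves([
  [[0.0015,0,0.04,0,0,0,-1],[0.0015,0,0.08,0,0,0,-1],[0.0015,0,0.12,0,0,0,-1],[0.0015,0,0.144,0,0,0,-1],[0.0015,0,0.152,0,0,0,-1],[0.0015,0,0.155,0,0,0,-1],[0.0015,0,0.156,0,0,0,-1],[0.0015,0,0.156,0,0,0,0.0]],
])

```text
time: 15.88
tool_pos: [0.4739, -0.2294, 0.0039]
tcp_rot: [-0.001, 3.139, -0.002]
wrist_force: [0.0, -0.3, 0.7]
width: 0.881
```

Request:
apply_moves([
  [[0,0,0,0,0,0,1],[0,0,0,0,0,0,1],[0,0,0,0,0,0,1],[0,0,0,0,0,0,1],[0,0,0,0,0,0,1],[0,0,0,0,0,0,1],[0,0,0,0,0,0,1],[0,0,0,0,0,0,1]],
])

```text
time: 16.55
tool_pos: [0.4741, -0.2298, 0.0053]
tcp_rot: [-0.0, 3.137, -0.003]
wrist_force: [-1.4, 1.6, 7.4]
width: 0.699
```

Request:
apply_moves([
  [[0,0,-0.03,0,0,0,1],[0,0,-0.07,0,0,0,1],[0,0,-0.11,0,0,0,1],[-0.1,0.08,-0.18,0,0,0,1],[-0.1,0.08,-0.18,0,0,0,1],[-0.1,0.08,-0.18,0,0,0,1],[-0.1,0.08,-0.18,0,0,0,1],[-0.1,0.08,-0.18,0,0,0,1]],
])

```text
time: 17.22
tool_pos: [0.5778, -0.1473, 0.1884]
tcp_rot: [-0.005, 3.13, -0.003]
wrist_force: [0.5, -0.0, -0.8]
width: 0.696
```

Request:
apply_moves([
  [[-0.126,0.144,0,0,0,0,1],[-0.126,0.144,0,0,0,0,1],[-0.126,0.144,0,0,0,0,1],[-0.126,0.144,0,0,0,0,1],[-0.126,0.144,0,0,0,0,1],[-0.126,0.144,0,0,0,0,1],[-0.126,0.144,0,0,0,0,1],[-0.126,0.144,0,0,0,0,1]],
])

```text
time: 17.88
tool_pos: [0.6971, -0.0057, 0.1823]
tcp_rot: [0.0, -3.141, 0.001]
wrist_force: [-0.8, -0.6, -0.9]
width: 0.693
```

```bash
python3 - <<'E'
from h import *
st,im=snap('wrist','w8'); print(st['tool_pos'],st['tcp_rot'],st['joint_vel'].round(3),st['wrist_force'].round(2))
pickle.dump(st,open('st8.pkl','wb'))
cv2.imwrite('pics/w8z.png',cv2.resize(im[190:350,200:370],None,fx=4,fy=4,interpolation=cv2.INTER_CUBIC))
p=(.6284,-.0052)
overlay(im,[(p,.0045,.1,(0,0,255)),(p,.055,.012,(0,255,0)),(p,.0305,.074,(0,255,0)),(p,.0105,.074,(0,255,0))],st,'w8o',(20,200,180,400),3)
E
```

```text
[ 0.69711747 -0.00565269  0.18225934] [ 2.83889630e-04 -3.14066001e+00  1.09368182e-03] [-0.018 -0.009  0.011  0.003 -0.003  0.003] [-0.82 -0.56 -0.91]
```

View pics/w8z.png

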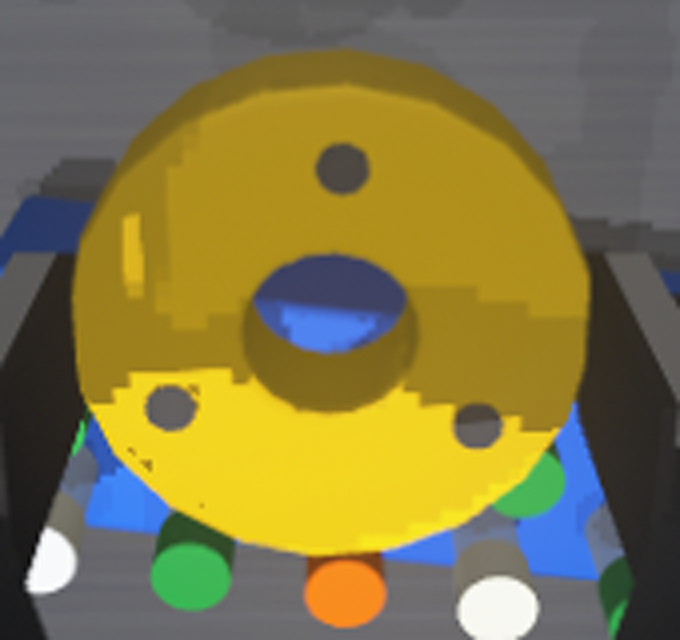

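View pics/w8o.png

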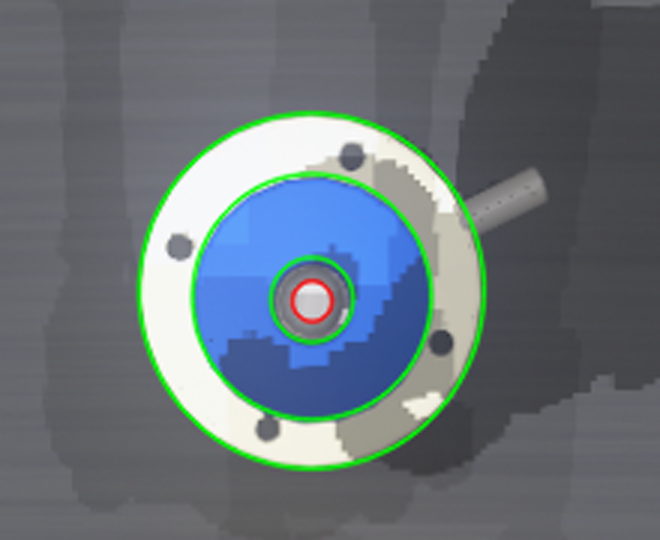

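```bash
python3 - <<'E'
from h import *
st=pickle.load(open('st8.pkl','rb'))
f=lambda v:[200+v[0]/4,200+v[1]/4,190+v[2]/4,190+v[3]/4]
x,r=fitext(f([72,589,85,556]),f([243,419,254,412]),st,.0107)
print(x,r.round(1),x[:2]-st['tool_pos'][:2],np.array([.6284,-.0052])-x[:2])
E
```

```text
[ 6.97053664e-01 -5.76369580e-03  9.15265587e-03  4.04915506e-04] [-0.4  0.6  0.2 -0.3 -0.2  0.1 -0.   0.3 -0.8] [-6.38082182e-05 -1.11009801e-04] [-0.06865366  0.0005637 ]
```

Request:
apply_moves([
  [[0.034,0.0006,0,0,0,0,1],[0.0682,0.0006,0.01,0,0,0,1],[0.0682,0.0006,0.03,0,0,0,1],[0.0682,0.0006,0.05,0,0,0,1],[0.0682,0.0006,0.065,0,0,0,1],[0.0682,0.0006,0.075,0,0,0,1],[0.0682,0.0006,0.08,0,0,0,1],[0.0682,0.0006,0.082,0,0,0,1]],
])

```text
time: 18.6
tool_pos: [0.6289, -0.0052, 0.0996]
tcp_rot: [-0.002, -3.14, 0.0]
wrist_force: [-0.8, 0.1, -0.9]
width: 0.702
```

```bash
python3 - <<'E'
from h import *
st,im=snap('wrist','w9'); print(st['tool_pos'],st['tcp_rot'],st['wrist_force'].round(2),st['torque'].round(2))
cv2.imwrite('pics/w9z.png',cv2.resize(im[170:350,190:380],None,fx=3.3,fy=3.3,interpolation=cv2.INTER_CUBIC))
E
```

```text
[ 0.6289049  -0.00518519  0.09958932] [-1.66623780e-03 -3.14021306e+00  6.24318193e-05] [-0.8   0.06 -0.89] [-0.04  0.03  0.04]
```

View pics/w9z.png

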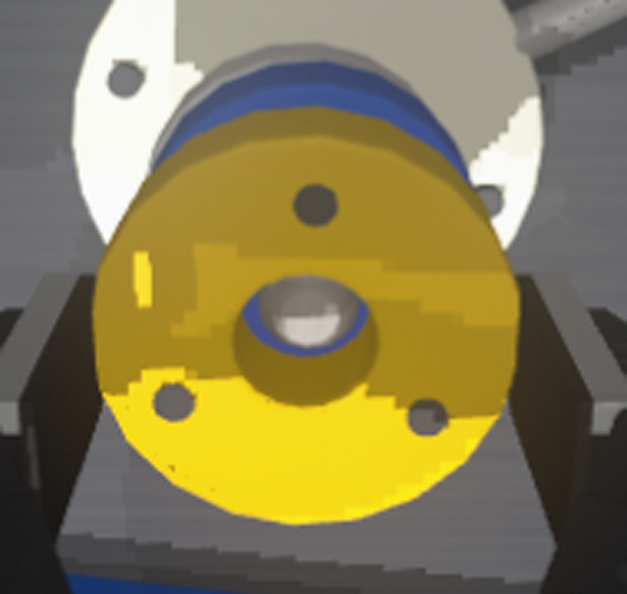

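Request:
apply_moves([
  [[0,0,0.004,0,0,0,1],[0,0,0.008,0,0,0,1],[0,0,0.012,0,0,0,1],[0,0,0.015,0,0,0,1],[0,0,0.017,0,0,0,1],[0,0,0.018,0,0,0,1],[0,0,0.019,0,0,0,1],[0,0,0.019,0,0,0,1]],
])

```text
time: 19.32
tool_pos: [0.6297, -0.0043, 0.0811]
tcp_rot: [0.0, -3.141, 0.0]
wrist_force: [-1.6, 0.3, -0.8]
width: 0.698
```

Request:
apply_moves([
  [[0,0,0.0005,0,0,0,1],[0,0,0.001,0,0,0,1],[0,0,0.0015,0,0,0,1],[0,0,0.002,0,0,0,1],[0,0,0.0025,0,0,0,1],[0,0,0.003,0,0,0,1],[0,0,0.003,0,0,0,1],[0,0,0.003,0,0,0,1]],
])

```text
time: 19.98
tool_pos: [0.63, -0.0044, 0.0794]
tcp_rot: [-0.0, 3.141, -0.0]
wrist_force: [-1.9, 0.4, 5.2]
width: 0.699
```

Request:
apply_moves([
  [[0,0,-0.001,0,0,0,-1],[0,0,-0.001,0,0,0,-1],[0,0,-0.001,0,0,0,-1],[0,0,-0.01,0,0,0,-1],[0,0,-0.035,0,0,0,-1],[0,0,-0.07,0,0,0,-1],[0,0,-0.1,0,0,0,-1],[0,0,-0.1,0,0,0,-1]],
])

```text
time: 20.65
tool_pos: [0.6347, -0.0045, 0.187]
tcp_rot: [-0.0, 3.128, -0.001]
wrist_force: [1.4, -0.7, 1.9]
width: 0.999
```

Request:
apply_moves([
  [[0.006,0.228,0,0,0,0,-1],[0.006,0.228,0,0,0,0,-1],[0.006,0.228,0,0,0,0,-1],[0.006,0.228,0,0,0,0,-1],[0.006,0.228,0,0,0,0,-1],[0.006,0.228,0,0,0,0,-1],[0.006,0.228,0,0,0,0,-1],[0.006,0.228,0,0,0,0,-1]],
])

```text
time: 21.32
tool_pos: [0.6235, 0.2249, 0.1784]
tcp_rot: [-0.005, 3.141, -0.001]
wrist_force: [0.2, -0.2, -1.1]
width: 1.0
```

```bash
python3 - <<'E'
from h import *
st,im=snap('wrist','w10'); print(st['tool_pos'],st['tcp_rot'],st['joint_vel'].round(3),st['wrist_force'].round(2))
pickle.dump(st,open('st10.pkl','wb'))
E
```

```text
[0.62351203 0.22494431 0.17841639] [-4.64548909e-03  3.14140763e+00 -6.49361380e-04] [-0.041 -0.007  0.013 -0.012  0.    -0.001] [ 0.24 -0.16 -1.12]
```

View pics/w10.png

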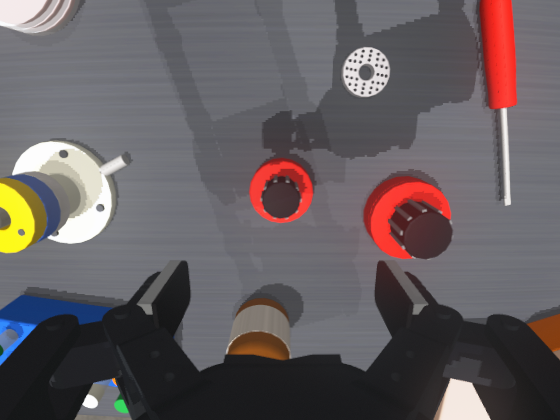

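```bash
python3 - <<'E'
from h import *
im=cv2.imread('pics/w10.png');st=pickle.load(open('st10.pkl','rb'))
red=lambda im: hue(0,8)(im)|hue(170,180)(im)
x,m=fit('wrist',im,(281,166),red,.031,.024,st);b,_=fit('wrist',im,(385,195),red,.04,.03,st)
print(x,b,x[:2]-st['tool_pos'][:2])
p=(.6284,-.0052)
overlay(im,[(x[:2],.031,.024,(0,255,0)),(x[:2],.017,.054,(0,255,255)),(p,.031,.09,(255,0,0)),(p,.01,.09,(255,0,0)),(b[:2],b[2],.03,(255,0,0))],st,'w10o',(130,270,0,470),1.7)
E
```

```text
[0.6220221  0.22300948 0.03093086] [0.63916028 0.33790509 0.03401033] [-0.00148993 -0.00193483]
```

View pics/w10o.png

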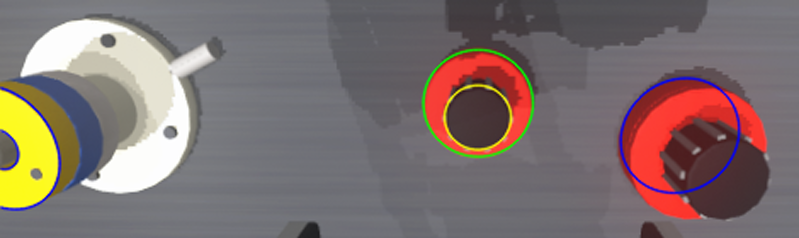

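Request:
apply_moves([
  [[0.0025,-0.0006,0.04,0,0,0,-1],[0.0025,-0.0006,0.08,0,0,0,-1],[0.0025,-0.0006,0.12,0,0,0,-1],[0.0025,-0.0006,0.15,0,0,0,-1],[0.0025,-0.0006,0.166,0,0,0,-1],[0.0025,-0.0006,0.171,0,0,0,-1],[0.0025,-0.0006,0.172,0,0,0,-1],[0.0025,-0.0006,0.172,0,0,0,0.0]],
])

```text
time: 22.03
tool_pos: [0.6223, 0.2222, 0.0072]
tcp_rot: [0.002, 3.14, 0.0]
wrist_force: [1.4, -0.6, 0.3]
width: 0.882
```

Request:
apply_moves([
  [[0,0,0,0,0,0,1],[0,0,0,0,0,0,1],[0,0,0,0,0,0,1],[0,0,0,0,0,0,1],[0,0,0,0,0,0,1],[0,0,0,0,0,0,1],[0,0,0,0,0,0,1],[0,0,0,0,0,0,1]],
])

```text
time: 22.7
tool_pos: [0.6236, 0.2234, 0.0093]
tcp_rot: [-0.0, 3.137, 0.001]
wrist_force: [1.3, -2.1, 6.0]
width: 0.702
```

Request:
apply_moves([
  [[0,0,-0.03,0,0,0,1],[0,0,-0.07,0,0,0,1],[0,0,-0.11,0,0,0,1],[-0.04,-0.1,-0.19,0,0,0,1],[-0.04,-0.1,-0.19,0,0,0,1],[-0.04,-0.1,-0.19,0,0,0,1],[-0.04,-0.1,-0.19,0,0,0,1],[-0.04,-0.1,-0.19,0,0,0,1]],
])

```text
time: 23.37
tool_pos: [0.6641, 0.1211, 0.2006]
tcp_rot: [0.005, 3.134, 0.001]
wrist_force: [0.0, -0.3, -2.0]
width: 0.7
```

Request:
apply_moves([
  [[-0.0365,-0.1285,0,0,0,0,1],[-0.0365,-0.1285,0,0,0,0,1],[-0.0365,-0.1285,0,0,0,0,1],[-0.0365,-0.1285,0,0,0,0,1],[-0.0365,-0.1285,0,0,0,0,1],[-0.0365,-0.1285,0,0,0,0,1],[-0.0365,-0.1285,0,0,0,0,1],[-0.0365,-0.1285,0,0,0,0,1]],
])

```text
time: 24.03
tool_pos: [0.697, -0.0031, 0.1956]
tcp_rot: [0.004, -3.14, -0.001]
wrist_force: [0.3, 0.5, -0.4]
width: 0.699
```

```bash
python3 - <<'E'
from h import *
st,im=snap('wrist','w11'); print(st['tool_pos'],st['tcp_rot'],st['joint_vel'].round(3),st['wrist_force'].round(2))
pickle.dump(st,open('st11.pkl','wb'))
p=np.array([.6284,-.0052]); t=st['tool_pos']; c=t[:2]
overlay(im,[(p,.0045,.1,(0,0,255)),(p,.055,.012,(0,255,0)),(p,.0305,.09,(0,255,0)),(p,.0105,.09,(255,0,0)),(c,.0305,t[2]+.0147,(0,255,0)),(c,.017,t[2]+.0447,(0,255,255))],st,'w11o',(30,350,180,400),1.85)
E
```

```text
[ 0.69697597 -0.00314264  0.19557058] [ 3.53661575e-03 -3.14018310e+00 -1.16073560e-03] [ 0.001 -0.004 -0.006 -0.007 -0.001 -0.001] [ 0.27  0.49 -0.37]
```

View pics/w11o.png

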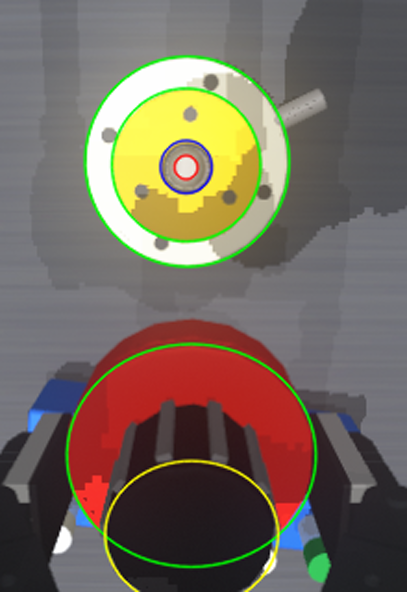

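```bash
python3 - <<'E'
from h import *
im=cv2.imread('pics/w11.png')
b=cv2.resize(im[195:375,195:375],None,fx=4,fy=4,interpolation=cv2.INTER_CUBIC)[:600]
cv2.imwrite('pics/w11z.png',np.clip(b.astype(float)*2,0,255).astype(np.uint8))
E
```

```text
(no output)
```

View pics/w11z.png

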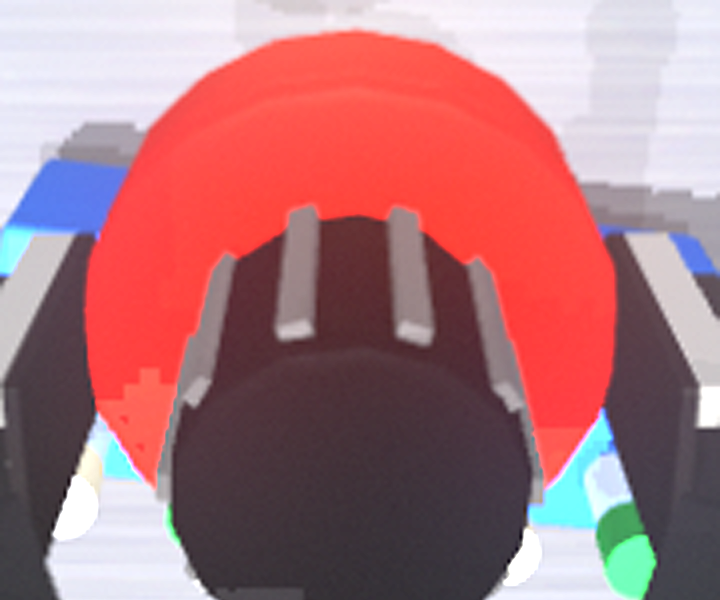

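```bash
python3 - <<'E'
from h import *
from scipy.optimize import least_squares
st=pickle.load(open('st11.pkl','rb'));t=st['tool_pos']
def res(p):
    a=ext(p[:2],.031-p[3],t[2]+p[2]+.024,st);b=ext(p[:2],.017-p[3],t[2]+p[2]+.054,st);c=ext(p[:2],.031-p[3],t[2]+p[2],st)
    return np.r_[a[:3]-[217,349,217],b[:3]-[238.75,327.5,282.5],c[2]-202.5,(p[2]+.0093)/.002]
s=least_squares(res,[*t[:2],-.0093,.0004],x_scale=[.001]*4)
print(s.x,s.fun.round(1),s.x[:2]-t[:2],np.array([.6284,-.0052])-s.x[:2])
E
```

```text
[ 0.69719878 -0.00313669 -0.00900456  0.00098995] [-0.3  0.3  0.3  0.3 -0.2 -0.3  0.   0.1] [2.22811004e-04 5.94444682e-06] [-0.06879878 -0.00206331]
```

Request:
apply_moves([
  [[0.034,-0.0022,0,0,0,0,1],[0.0684,-0.0022,0.005,0,0,0,1],[0.0684,-0.0022,0.025,0,0,0,1],[0.0684,-0.0022,0.045,0,0,0,1],[0.0684,-0.0022,0.06,0,0,0,1],[0.0684,-0.0022,0.07,0,0,0,1],[0.0684,-0.0022,0.077,0,0,0,1],[0.0684,-0.0022,0.08,0,0,0,1]],
])

```text
time: 24.75
tool_pos: [0.6288, -0.0068, 0.1152]
tcp_rot: [0.002, -3.14, -0.0]
wrist_force: [-0.8, 0.4, -1.2]
width: 0.701
```

Request:
apply_moves([
  [[0,0,0,0,0,0,1],[0,0,0,0,0,0,1],[0,0,0.001,0,0,0,1],[0,0,0.001,0,0,0,1],[0,0,0.001,0,0,0,1],[0,0,0.001,0,0,0,1],[0,0,0.001,0,0,0,1],[0,0,0.001,0,0,0,1]],
])

```text
time: 25.42
tool_pos: [0.6295, -0.0077, 0.1155]
tcp_rot: [-0.0, 3.141, -0.0]
wrist_force: [-0.3, -0.1, -1.4]
width: 0.704
```

```bash
python3 - <<'E'
from h import *
st,im=snap('side','s12'); print(st['tool_pos'],st['tcp_rot'],st['wrist_force'].round(2),st['torque'].round(2))
q=proj('side',[.6284,-.0052,.07])[0].astype(int)
cv2.imwrite('pics/s12o.png',cv2.resize(im[q[1]-50:q[1]+60,q[0]-60:q[0]+60],None,fx=5,fy=5,interpolation=cv2.INTER_CUBIC))
E
```

```text
[ 0.6294708  -0.00767582  0.115467  ] [-4.71225873e-05  3.14132917e+00 -4.94695657e-05] [-0.35 -0.06 -1.44] [-0.03  0.02 -0.02]
```

View pics/s12o.png

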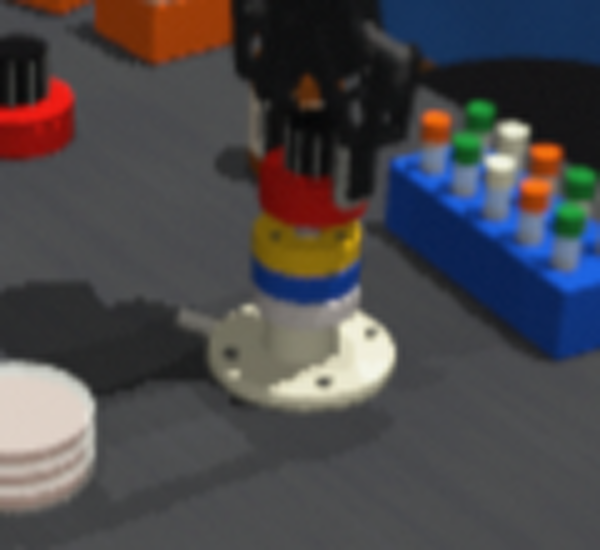

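Request:
apply_moves([
  [[0.001,0.0024,0,0,0,0,1],[0.001,0.0024,0,0,0,0,1],[0.001,0.0024,0.003,0,0,0,1],[0.001,0.0024,0.006,0,0,0,1],[0.001,0.0024,0.009,0,0,0,1],[0.001,0.0024,0.011,0,0,0,1],[0.001,0.0024,0.012,0,0,0,1],[0.001,0.0024,0.012,0,0,0,1]],
])

```text
time: 26.13
tool_pos: [0.628, -0.0052, 0.1026]
tcp_rot: [0.0, -3.141, -0.0]
wrist_force: [0.2, -0.1, -0.2]
width: 0.7
```

Request:
apply_moves([
  [[0,0,0.001,0,0,0,1],[0,0,0.002,0,0,0,1],[0,0,0.003,0,0,0,1],[0,0,0.0035,0,0,0,1],[0,0,0.004,0,0,0,1],[0,0,0.0045,0,0,0,1],[0,0,0.005,0,0,0,1],[0,0,0.005,0,0,0,1]],
])

```text
time: 26.8
tool_pos: [0.6288, -0.0052, 0.0994]
tcp_rot: [-0.0, 3.141, -0.0]
wrist_force: [-3.4, 0.3, 5.2]
width: 0.699
```

Request:
apply_moves([
  [[0,0,-0.001,0,0,0,-1],[0,0,-0.001,0,0,0,-1],[0,0,-0.001,0,0,0,-1],[0,0,-0.001,0,0,0,-1],[0,0,-0.02,0,0,0,-1],[0,0,-0.05,0,0,0,-1],[0,0,-0.09,0,0,0,-1],[0,0,-0.11,0,0,0,-1]],
])

```text
time: 27.47
tool_pos: [0.63, -0.0053, 0.2125]
tcp_rot: [-0.0, 3.137, -0.0]
wrist_force: [0.3, 1.4, 1.3]
width: 1.004
```

Request:
apply_moves([
  [[-0.04,0,0,0,0,0,-1],[-0.07,0,0,0,0,0,-1],[-0.07,0,0,0,0,0,-1],[-0.07,0,0,0,0,0,-1],[-0.07,0,0,0,0,0,-1],[-0.07,0,0,0,0,0,-1],[-0.07,0,0,0,0,0,-1],[-0.07,0,0,0,0,0,-1]],
])

```text
time: 28.13
tool_pos: [0.6976, -0.0052, 0.2084]
tcp_rot: [0.0, -3.141, 0.0]
wrist_force: [0.3, 0.3, 0.5]
width: 1.0
```

```bash
python3 - <<'E'
from h import *
st,im=snap('wrist'); print(st['tool_pos'],st['wrist_force'].round(2),st['width'])
p=np.array([.6284,-.0052])
overlay(im,[(p,.031,.114,(0,255,0)),(p,.017,.144,(0,255,255)),(p,.055,.012,(255,0,0))],st,'w13o',(0,260,150,430),2)
st,im=snap('side','s13')
q=proj('side',[.6284,-.0052,.07])[0].astype(int)
cv2.imwrite('pics/s13o.png',cv2.resize(im[q[1]-50:q[1]+60,q[0]-60:q[0]+60],None,fx=5,fy=5,interpolation=cv2.INTER_CUBIC))
snap('top','top13')
E
```

```text
[ 0.69759018 -0.00516599  0.208358  ] [0.35 0.33 0.49] 1.0004669288455121
```

View pics/w13o.png

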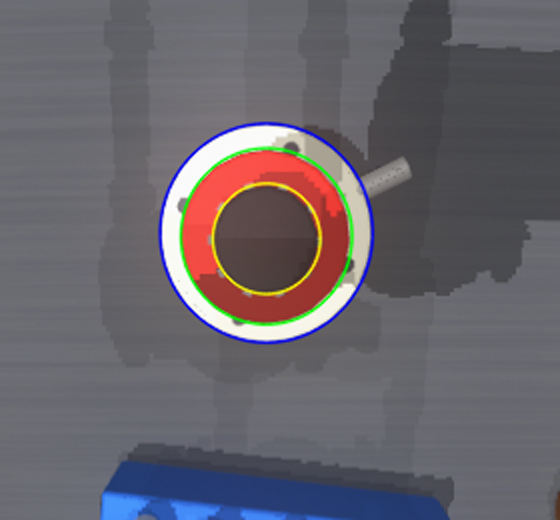

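View pics/s13o.png

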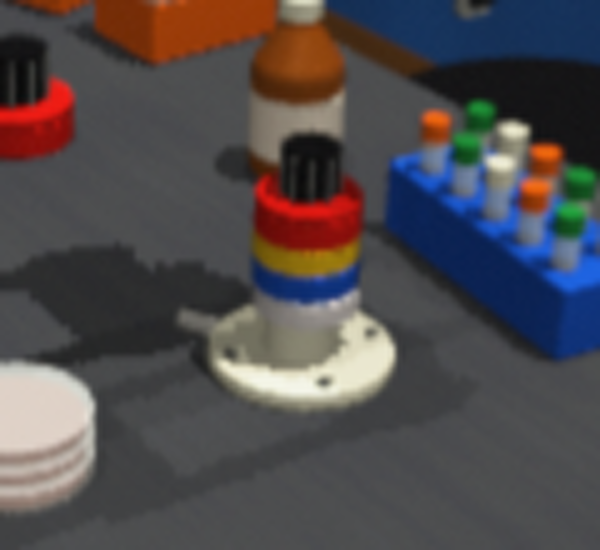

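View pics/top13.png

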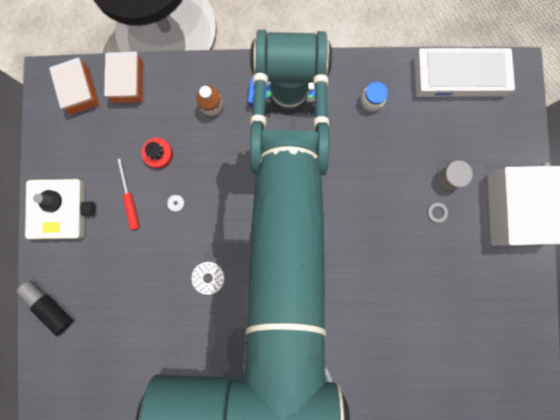

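The full stack is seated, with the cap and flange matching their expected outlines. The bystanders I can see haven't moved, and the gripper is open and clear of everything.

```bash
python3 -c "
from workcell import bot
print(bot.finish_job())"
```

```text
the job is handed in; nothing more can be done
None
```

I rebuilt the filter unit on the post in the order asked: support (the middle-sized one), spacer, clamp ring, then the smaller red cap with its knob up. I handed it in at about 28 s, and `finish_job` gave no verdict.

- **Lowering:** I lowered each part until the wrist force rose by about 6–13 N, and only then opened the fingers. For the last three parts, the height at contact was within about 0.1 mm of what I had predicted. I had no prediction to compare for the support.
- **Last checks:** In the final wrist picture, the cap and knob outlines match the expected circles centred on the post. The side view shows all four layers stacked flat with no gaps. The gripper was fully open, about 7 cm to one side and above the stack, with wrist force near zero.
- **Bystanders:** In the final top view, the screwdriver, spent cartridge and old ring look unmoved. The arm hid the dishes there, but the last side view shows them where they were.
- **Disagreements:** The wrist camera placed the held parts up to about 2 mm off in x from where the pick-up positions implied. Before lowering the cap I corrected a 2.5 mm sideways offset.

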